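Slide the cover board across the topping pan

ROBOT

A 6-joint arm with a two-finger parallel gripper is mounted at the origin on a cart in front of the work surface, level with it; the furniture and walls round the work are solid. World frame = base frame: x ahead of the robot, y to its left, z up, the work surface at z = 0. Lengths are in m, angles in degrees, forces in N, time in s.
With the tool pointing down it reaches from about 0.3 to 0.75 m from the base axis. Payload 8.5 kg.
Tool frame: the origin (TCP) lies at the very end of the fingers, on their centre line; the grasp point (between the pads) lies 19 mm behind it; z points along the fingers, y is the direction in which the jaws open and shut (so a half turn about z gives the same grasp; the last joint's range is limited). The gripper opens to 85 mm and grips with 20 to 120 N. Pads are 22 mm wide; open, the fingers measure 114 mm over their backs; the gripper's body (76 mm by 85 mm) begins 54 mm behind the grasp point. The pads swing forward as they close: fully open they stand 13 mm farther back than shut.
Start: joints at [-83.669, 21.807, 74.336, -0, 83.858, -12.336], TCP at [0.176, -0.521, 0.231] pointing down, gripper open.
Joint ranges: [-178.18, 178.18], [-50.72, 133.34], [12.68, 142.11], [-81.47, 261.47], [9.98, 163.14], [-165.26, 165.26]. Speed limits (degrees/s): [136.94, 136.94, 180, 180, 180, 180].

INTERFACE

Orientations are given as a 3x3 rotation matrix whose columns are the frame's x, y, z axes.
In Python, from rig import env, vision, close_job, spotter gives the robot as it stands. The module is installed in compiled form; this text tells all that it offers.
- The arm moves only by the tool jog_arm, never from a script. Its argument "plan" is a list that holds one entry, the list of rows, each a list of 6 numbers: the shift along the tool's x, y, z in units of 40 mm (1.0 is 40 mm), then the turn, a rotation vector about the tool's x, y, z in units of 0.15 rad (1.0 is 0.15 rad). A call has 1 to 10 rows; each row shifts and turns the commanded pose from where the row before left it, along the tool's axes as they then stand; what a row does not reach is not made up. A row lasts 1/10 s, in which the tool goes at most 50 mm and 8.59 degrees, less where a joint would pass 70% of its speed; a pose out of reach is approached as far as the arm can. A call with a number of a shift or a turn outside -1 to 1 is refused whole. A call with a gripper value outside its range is refused whole. "grip" is the opening, from -1 (shut) to 1 (fully open), set as the call begins (left out, the last holds). The fingers move at their own pace and stop on an object; "squeeze" is the grip in N (left out, the last holds). Time passes only in rows, so rows that do not move let the fingers close. It gives the time, the measured TCP pose, the force and the opening at its end, in the units of the state.
- env.observe(): the state, without advancing time (a new reading comes with each control period).
- vision.get_image(name): name is "scene" or "side" or "wrist"; returns (picture, depth): 420x560x3 uint8, red, green, blue; 420x560 float32, m along the optical axis (not along the pixel's ray), 0 where there is no reading.
- vision.camera_info(name): a dict with "fx", "fy", "cx", "cy" (pixels), "k1" (the pictures are not rectified: a ray, as slopes to the right and down, at radius r is drawn at 1 + k1 r^2 times it, then the intrinsics apply), "rvec" (rotation vector, rad) and "tvec" (3), from world to camera coordinates, as OpenCV has them. Camera axes: x right, y down, z forward; pixel columns grow to the right and rows downward; lengths in m; the calibration is good to about 2 mm. A picture is of the moment at which its call begins: read the wrist's pose just before it. camera_info takes no time and is no camera call; for the wrist camera it gives the pose at the moment of the call.
- close_job(): hands the job in, once; it reports no verdict.
Trained networks look in the newest picture that a camera, given by its name, has taken for a name from the list of things; names that differ only in an ending like _2 or _b are one class to them, and where a whole thing is asked for, a point or a joint stands for the part that bears it (a point fixed in the world has none). Each returns a list of dicts, best first, with "score" (0 to 1); they miss things now and then, are a little off and sometimes report something else, mostly with a low value. They report only what shows in the picture. A call takes as long as a camera call.
- spotter.trace(camera, query): "pixels" (420x560 bool, what is visible of it) and "rect" ([left, top, right, bottom] in pixels, round what is visible of it).
The state is a dict: "time_s": time; "q": joint angles; "qvel": joint speeds; "joint_efforts": joint torques, N m; "position": TCP position; "tool_rot": TCP orientation; "ft_force": force on the tool from outside, world axes, zero at the start; "wrist_torque": the same for the moment, N m; "grip_width": finger opening in m.
Only numpy, scipy, OpenCV 4.12 (cv2) and the standard library are available. Lean on these libraries where they do the work, as an engineer would, in place of code of your own. Each camera call takes 0.05 s, during which the arm holds its last target.

TASK

Cover the topping pan: push the wooden board along the steel station, across the gap over the pan, until its leading end is right up against the stop lip, so that it bridges both ledges lying flat, square and centred on the station. Leave the rice bowl and the tin beside it where they stand.

Things in the scene. Friction and masses are not known exactly. Their poses are not given: they have to be found in the camera images.
- station: Low fixed steel serving station, 394 mm long (own x), 140 mm wide (own y), no side guides. Origin: at table level under the middle of the 84 mm gap between its two ledges; z up. Both ledge tops are level, 60 mm above the table: long ledge x = -290 to -42 mm, short ledge x = +42 to +92 mm. An open topping pan sits in the gap, its rim 14 mm below the ledge tops.
- stop (a point): Middle of the near face of the stop lip, at ledge height: x = +92 mm, y = 0, z = 60 mm in the station's frame. The lip is a cross bar at the end of the short ledge, 10 mm high above it and 10 mm thick.
- board: Flat loose wooden cover board with darker end strips, 200 mm long (own x), 120 mm wide (own y), 14 mm thick, about 0.25 kg. Origin: centre of its underside; z up. It starts on the long ledge, askew and off-centre, its +x end towards the gap. Against the lip and centred, its origin is at x = -8 mm, y = 0, z = 60 mm in the station's frame.
- bowl: White rice bowl, 144 mm across and 57 mm high, loose on the table beyond the station, beside the gap. Origin: centre of its underside.
- tin: Short food tin, 75 mm across and 58 mm high, loose on the table beyond the station, beside the long ledge. Origin: centre of its underside.

How it is judged:
By the outcome, as a careful person would: the job done as asked, in the order asked, and still so for the second after the job is handed in, with the robot touching nothing.
It also fails if it takes over 40 s, if anything falls off the work surface, if the arm or the gripper's body presses on something with over 40 N, if the wrist force passes 120 N, or if a joint passes its speed limit or range.

## Working session

There is one attempt and no reset: what is moved stays moved. The work goes in short steps, Python scripts to look and compute and a tool call to move; the robot and the scene stay as the last step left them, time stands still between calls to the robot, and variables do not carry over. Pictures are saved under pics/ and viewed, and the job is handed in when it is done.

Besides the shell and the picture viewer there is one more tool, called as name(argument=value, ...), one argument or row to a line, values as JSON. jog_arm: Moves the arm, as the interface text tells. Its arguments: {"type":"object","properties":{"plan":{"type":"array"},"grip":{"type":"number"},"squeeze":{"type":"number"}},"required":["plan"]}

```bash
mkdir -p pics
python3 - <<'E'
from rig import env, vision, spotter
import cv2,numpy as np
s=env.observe(); print(s)
for n in ["scene","side","wrist"]:
    im,d=vision.get_image(n); cv2.imwrite(f"pics/{n}0.png",im[:,:,::-1]); np.savez(f"{n}0.npz",im=im,d=d)
    print(n,vision.camera_info(n))
E
```

```text
{'time_s': 0.0, 'q': array([-8.36693959e+01,  2.18409079e+01,  7.43852097e+01, -1.19691877e-03,
        8.38561547e+01, -1.23357093e+01]), 'qvel': array([ 0.0273799 ,  0.09305279,  0.08704181,  0.02519379, -0.02866776,
       -0.03552958]), 'joint_efforts': array([ 1.86781086e-03, -4.48458445e+01, -2.31277746e+01, -9.36979654e-05,
        4.70225335e-03,  7.77956387e-06]), 'position': array([ 0.17599151, -0.52077802,  0.23070985]), 'tool_rot': array([[ 9.47397921e-01,  3.20058037e-01, -1.78975644e-04],
       [ 3.20057959e-01, -9.47396893e-01,  1.42487458e-03],
       [ 2.86481594e-04, -1.40720580e-03, -9.99998969e-01]]), 'ft_force': array([-0.85980862,  0.8016056 ,  0.6801959 ]), 'wrist_torque': array([ 0.01686357, -0.01592186, -0.00747098]), 'grip_width': 0.08564356356208103}
scene {'fx': 423.17560917146557, 'fy': 423.17560917146557, 'cx': 276.7700075160771, 'cy': 208.53736967508394, 'k1': -0.0693919287408956, 'rvec': array([ 0.87410757, -2.62907272,  0.94106574]), 'tvec': array([0.55690524, 0.30421257, 0.66503111])}
side {'fx': 439.81242932680146, 'fy': 439.81242932680146, 'cx': 276.6241645805515, 'cy': 206.019288233352, 'k1': -0.09477062500454066, 'rvec': array([ 0.70139634, -2.23563277,  1.53232143]), 'tvec': array([0.58148778, 0.17505177, 0.56570411])}
wrist {'fx': 330.4903046395737, 'fy': 330.4903046395737, 'cx': 280.1647298396338, 'cy': 208.09997934449427, 'k1': -0.0701418727980277, 'rvec': array([-2.35836569,  1.69330175,  0.2424159 ]), 'tvec': array([-0.54942709, -0.03639439,  0.37949234])}
```

View pics/scene0.png

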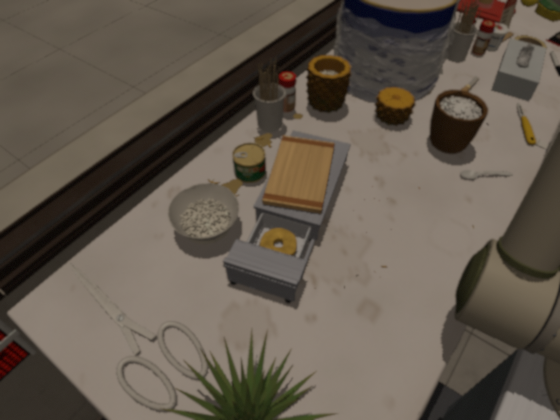

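View pics/side0.png

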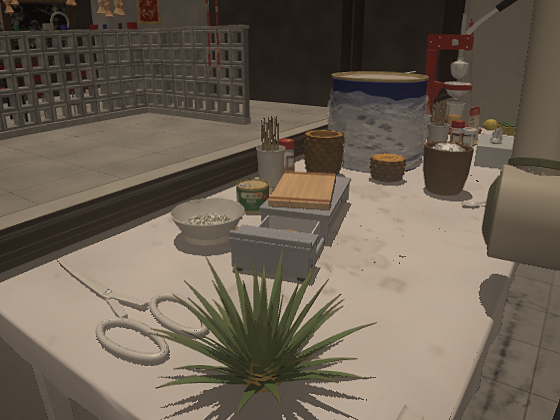

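View pics/wrist0.png

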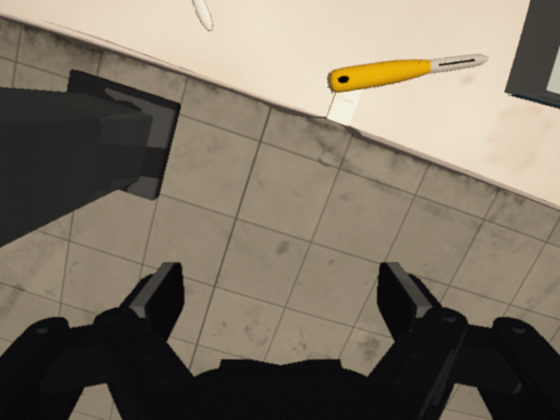

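The scene view shows the station running from about (330,140) to (265,290), with the board at (300,172), the tin at (250,160) and the bowl at (205,213). The pan gap is at (278,240) and the lip end at (265,285). Next I'll measure them.

```bash
cat > h.py <<'E'
import numpy as np,cv2
from rig import env, vision, spotter
def cloud(d,ci):
    H,W=d.shape; u,v=np.meshgrid(np.arange(W),np.arange(H))
    K=np.array([[ci['fx'],0,ci['cx']],[0,ci['fy'],ci['cy']],[0,0,1]])
    p=cv2.undistortPoints(np.stack([u,v],-1).reshape(-1,1,2).astype(float),K,np.array([ci['k1'],0,0,0,0])).reshape(H,W,2)
    P=np.concatenate([p*d[...,None],d[...,None]],-1)
    R=cv2.Rodrigues(ci['rvec'])[0]
    return (P-ci['tvec'])@R   # R^T (P-t)
def proj(X,ci):
    K=np.array([[ci['fx'],0,ci['cx']],[0,ci['fy'],ci['cy']],[0,0,1]])
    return cv2.projectPoints(np.array(X,float).reshape(-1,3),ci['rvec'],ci['tvec'],K,np.array([ci['k1'],0,0,0,0]))[0].reshape(-1,2)
def rayplane(uv,z,ci):
    K=np.array([[ci['fx'],0,ci['cx']],[0,ci['fy'],ci['cy']],[0,0,1]])
    p=cv2.undistortPoints(np.array(uv,float).reshape(-1,1,2),K,np.array([ci['k1'],0,0,0,0])).reshape(-1,2)
    R=cv2.Rodrigues(ci['rvec'])[0]; c=-R.T@ci['tvec']
    r=np.c_[p,np.ones(len(p))]@R
    return c+r*((z-c[2])/r[:,2])[:,None]
E
python3 - <<'E'
from h import *
for n in ["scene","side"]:
    im,d=vision.get_image(n); ci=vision.camera_info(n); C=cloud(d,ci)
    out=im.copy()
    for q in ["board","station","bowl","tin"]:
        r=spotter.trace(n,q)
        for e in r[:2]: print(n,q,round(e['score'],2),e['rect'])
        if not r: continue
        m=r[0]['pixels']&(d>0); P=C[m]
        print('  z pct',np.percentile(P[:,2],[5,25,50,75,95]).round(4))
        z=P[:,2]
        for lo,hi in [(.05,.067),(.067,.085)]:
            T=P[(z>lo)&(z<hi)]
            if len(T)>30:
                rr=cv2.minAreaRect((T[:,:2]*1000).astype(np.float32)); print('  z',lo,hi,len(T),'med',np.median(T,0).round(4),rr)
        np.save(f"m_{n}_{q}.npy",r[0]['pixels'])
    np.savez(f"{n}1.npz",im=im,d=d)
E
python3 - <<'E'
import cv2
a=cv2.imread('pics/scene0.png')[120:310,150:370]
cv2.imwrite('pics/scene_crop.png',cv2.resize(a,None,fx=3,fy=3,interpolation=2))
E
```

```text
scene board 0.68 [263.1, 135.7, 334.3, 213.0]
  z pct [0.0697 0.0722 0.073  0.0738 0.0749]
  z 0.05 0.067 125 med [0.6361 0.0383 0.0633] ((663.7049560546875, -52.967796325683594), (123.3253173828125, 213.76593017578125), 17.153018951416016)
  z 0.067 0.085 3935 med [ 0.6666 -0.0382  0.073 ] ((671.9309692382812, -50.08479309082031), (120.37957763671875, 205.2306365966797), 24.436630249023438)
scene station 0.96 [221.7, 131.0, 349.9, 301.4]
  z pct [0.0075 0.0245 0.0571 0.0593 0.0674]
  z 0.05 0.067 3717 med [0.6111 0.1396 0.0589] ((644.773193359375, 10.914566040039062), (141.3636932373047, 397.5874938964844), 16.77956199645996)
  z 0.067 0.085 397 med [0.5911 0.1902 0.0688] ((643.0503540039062, 22.946945190429688), (138.44024658203125, 368.6573791503906), 17.80824089050293)
scene bowl 0.64 [167.0, 183.3, 240.0, 247.2]
scene bowl 0.46 [222.7, 130.0, 346.4, 302.6]
  z pct [0.0206 0.0278 0.0323 0.0414 0.0541]
  z 0.05 0.067 400 med [0.7944 0.1257 0.0537] ((772.7945556640625, 142.1845245361328), (139.48617553710938, 140.89260864257812), 77.98629760742188)
scene tin 0.88 [234.4, 141.9, 270
[... 759 characters left out ...]
696533203125), (140.29917907714844, 396.0686950683594), 16.646604537963867)
  z 0.067 0.085 218 med [0.5756 0.1923 0.0683] ((561.3807373046875, 209.34988403320312), (107.08942413330078, 151.32708740234375), 57.96662139892578)
side bowl 0.92 [171.8, 197.9, 244.4, 245.3]
  z pct [0.0104 0.0292 0.0363 0.0458 0.0533]
  z 0.05 0.067 354 med [0.7631 0.1586 0.0527] ((773.2869873046875, 142.31358337402344), (141.29452514648438, 142.00286865234375), 63.9013557434082)
side tin 0.57 [235.8, 178.7, 271.5, 214.6]
  z pct [0.0051 0.0248 0.0415 0.0516 0.0542]
  z 0.05 0.067 323 med [ 0.8011 -0.0361  0.052 ] ((763.0469360351562, 9.543045043945312), (70.62260437011719, 194.24264526367188), 39.78974151611328)
```

View pics/scene_crop.png

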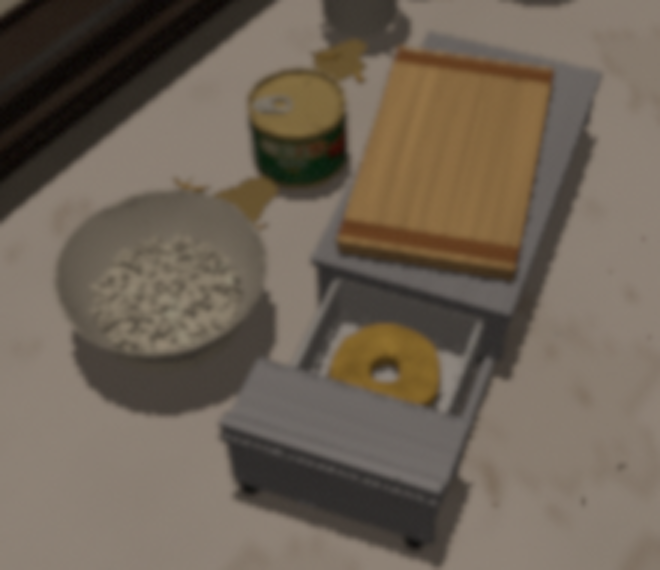

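The crop shows the board on the long ledge, turned a little relative to the station. The tin and bowl are on the far side. Now I'll refine both poses and map the obstacles.

Run:
```python
from h import *
z=np.load('scene1.npz'); im,d=z['im'],z['d']; ci=vision.camera_info('scene'); C=cloud(d,ci)
ok=d>0
x0,y0,r=0.3,-0.5,0.02
P=C[ok]
print("height map max z mm; rows x .40..0.9, cols y -0.5..0.3 step .04")
ys=np.arange(-0.52,0.3,0.04)
print('      '+' '.join(f'{int(round(y*100)):4d}' for y in ys))
for x in np.arange(0.30,0.94,0.04):
    L=[]
    for y in ys:
        m=(abs(P[:,0]-x)<.02)&(abs(P[:,1]-y)<.02)
        L.append(int(1000*np.percentile(P[m,2],97)) if m.sum()>3 else -1)
    print(f'{x:.2f}: '+' '.join(f'{v:4d}' for v in L))
# refine station & board by mask reprojection
from scipy.optimize import minimize
def rectpoly(p,x1,x2,w,z):
    c,s=np.cos(p[2]),np.sin(p[2])
    q=np.array([[x1,-w],[x2,-w],[x2,w],[x1,w]])
    return np.c_[p[0]+c*q[:,0]-s*q[:,1],p[1]+s*q[:,0]+c*q[:,1],np.full(4,z)]
hsv=cv2.cvtColor(im,cv2.COLOR_RGB2HSV)
for n in ['scene','side']:
    z=np.load(n+'1.npz'); im,d=z['im'],z['d']; ci=vision.camera_info(n); C=cloud(d,ci)
    hsv=cv2.cvtColor(im,cv2.COLOR_RGB2HSV)
    p0=np.array([.671,-.049,np.radians(114.4)])
    quad=proj(rectpoly(p0,-.1,.1,.06,.074),ci)
    print(n,'board quad',quad.round(1).tolist())
    st=[.617,.102,np.radians(106.7)]
    print(n,'long',proj(rectpoly(st,-.290,-.042,.07,.06),ci).round(1).tolist())
    print(n,'short',proj(rectpoly(st,.042,.092,.07,.06),ci).round(1).tolist())
    o=im[:,:,::-1].copy(); o=cv2.resize(o,None,fx=4,fy=4,interpolation=2)
    for q,col in [(rectpoly(p0,-.1,.1,.06,.074),(0,0,255)),(rectpoly(st,-.290,-.042,.07,.06),(0,255,0)),(rectpoly(st,.042,.092,.07,.06),(255,0,0))]:
        cv2.polylines(o,[np.round(proj(q,ci)*4+1.5).astype(np.int32)],True,col,1)
    cv2.imwrite(f'pics/ov_{n}.png',o[480:1240,820:1420] if n=='scene' else o[640:1160,880:1440])
```

```text
height map max z mm; rows x .40..0.9, cols y -0.5..0.3 step .04
       -52  -48  -44  -40  -36  -32  -28  -24  -20  -16  -12   -8   -4    0    4    8   12   16   20   24   28
0.30:    9    1    1    5    1    1    1    1    1    0    1    2  360  276  198  182    1    1    1    1    1
0.34:    1    1    1    2   10    2    1    1    1    1    1    1    1    1    1    0    1    1    1    1    1
0.38:    0    1    1    1    8    6    2    1    0    1    1    1    0    1    2    1    1    1    1    1    1
0.42:    1    2  118  117  116    2    2    1    1    1    1    1    0    1    1    1    1    1    1    1   45
0.46:   -1  118  122  124  115    1    2    2    1    1    1    1    1    1    0    1    1    1    1    0   80
0.50:   -1  118  119  122  116    1    1    1    1    1    1    1    1    1    1    0    0    0    1    1  101
0.54:    2    2  116  117    0    1    0    1    1    1    1    1    1    1    1   14   60   69   68    1   73
0.58:  191    1   64   63    0    0    1    0    1    1    1   58   71   74   70   45   60   61   69    0    1
0.62:  266  262   65   64   61    1  
[... 617 characters left out ...]
4    0    0
0.86:  211  221   -1  116  118  118  106  106  173  155    4   -1    1    1    4    0   56   55    0    0    0
0.90:   -1   -1    0    0   -1   -1  106  103  167  151    0    1    1    1    1    0    0    0    0    0    0
scene board quad [[282.0, 134.4], [261.0, 199.7], [321.2, 209.7], [334.6, 142.1]]
scene long [[292.0, 129.9], [251.9, 206.2], [319.4, 225.4], [350.2, 143.7]]
scene short [[235.0, 238.5], [223.9, 259.7], [297.4, 283.2], [306.2, 260.3]]
side board quad [[284.4, 169.8], [267.3, 198.6], [329.3, 202.5], [335.5, 172.5]]
side long [[293.4, 171.5], [257.9, 206.3], [328.8, 214.8], [350.6, 176.8]]
side short [[241.3, 222.6], [229.8, 233.9], [311.3, 245.4], [318.5, 232.8]]
```

View pics/ov_scene.png

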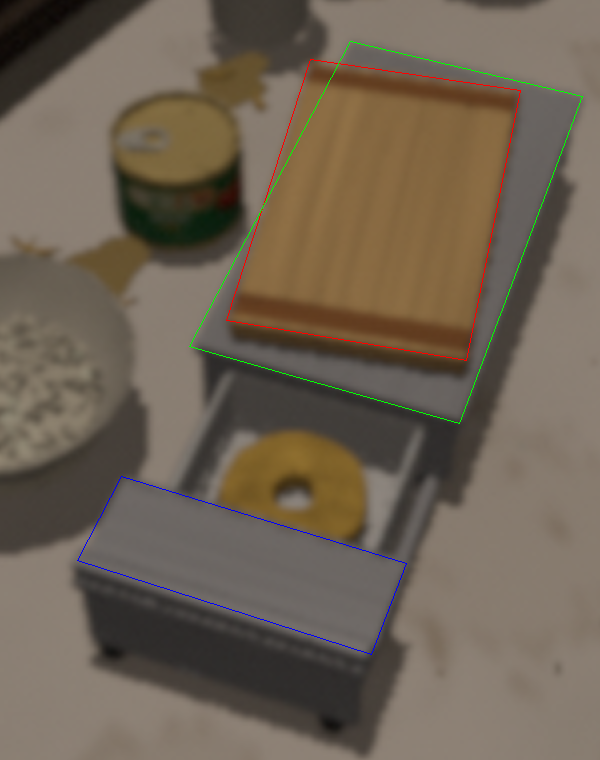

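View pics/ov_side.png

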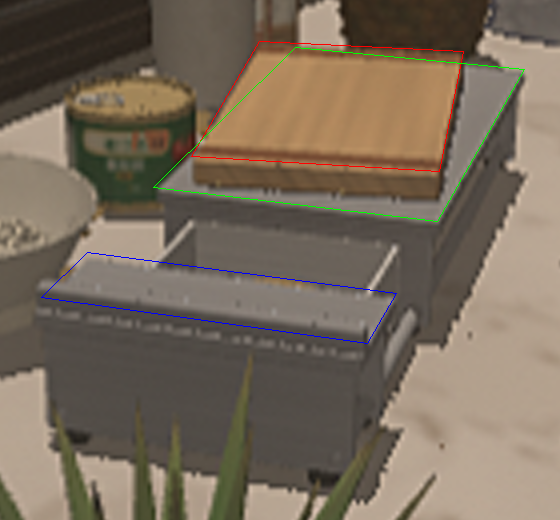

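The overlays fit to within about 1–2 mm. The station origin is at (617, 102) mm with yaw 106.7°. The board is at (671, -49) mm with yaw 114.4°. In the station frame that is x = -160, y = -8 and a yaw error of +7.7°. The plan is to push on the rear edge with two part-open fingers.

```bash
cat >> h.py <<'E'
ST=np.array([.617,.102]); SY=106.7
def w2s(p):
    a=np.radians(SY); c,s=np.cos(a),np.sin(a); v=np.array(p)-ST; return np.array([c*v[0]+s*v[1],-s*v[0]+c*v[1]])
def s2w(p):
    a=np.radians(SY); c,s=np.cos(a),np.sin(a); return ST+np.array([c*p[0]-s*p[1],s*p[0]+c*p[1]])
def plan(way,n,start=None):
    "way: list of (x,y,z,yaw); n: rows per leg; prints rows"
    from scipy.spatial.transform import Rotation as R
    s=env.observe()
    def pose(w):
        return np.array(w[:3]),R.from_matrix([[1,0,0],[0,-1,0],[0,0,-1]]) if 0 else R.from_euler('z',w[3],degrees=True)*R.from_matrix(np.diag([1.,-1,-1]))
    Rm=np.array(s['tool_rot']); cur=(np.array(s['position']),R.from_matrix(Rm)) if start is None else pose(start)
    yaw0=np.degrees(np.arctan2(Rm[1,0],Rm[0,0])) if start is None else start[3]
    print('cur',cur[0].round(4),'yaw',round(yaw0,2),'t',s['time_s'])
    w0=np.r_[cur[0],yaw0]
    for w,k in zip(way,n):
        w=np.array(w,float)
        for i in range(1,k+1):
            t=pose(w0+(w-w0)*i/k)
            d=cur[1].inv().apply(t[0]-cur[0])/.04; r=(cur[1].inv()*t[1]).as_rotvec()/.15
            rr=np.r_[d,r].round(2); print(rr.tolist())
            cur=(cur[0]+cur[1].apply(rr[:3]*.04),cur[1]*R.from_rotvec(rr[3:]*.15))
        w0=w
E
python3 - <<'E'
from h import *
s=env.observe(); ci=vision.camera_info('wrist'); R=cv2.Rodrigues(ci['rvec'])[0]; c=-R.T@ci['tvec']
print('cam in tool',s['tool_rot'].T@(c-s['position']), w2s((.671,-.049)))
b=np.array([.671,-.049]); a=np.radians(114.4)
pre=b+(-.125)*np.array([np.cos(a),np.sin(a)]); print(pre,np.hypot(*pre))
plan([(pre[0],pre[1],.2,114.4)],[18])
E
```

```text
cam in tool [ 7.04287182e-02  9.50990651e-05 -1.42908215e-01] [-0.16014866 -0.00833098]
[ 0.72263805 -0.16283546] 0.7407571416786629
cur [ 0.176  -0.521   0.2313] yaw 18.67 t 0.65
[0.88, -0.23, 0.04, -0.0, -0.0, -0.62]
[0.89, -0.14, 0.05, -0.0, -0.0, -0.62]
[0.91, -0.07, 0.04, -0.0, -0.0, -0.62]
[0.91, 0.03, 0.04, -0.0, -0.0, -0.62]
[0.9, 0.1, 0.05, -0.0, -0.0, -0.61]
[0.89, 0.19, 0.04, -0.0, -0.0, -0.62]
[0.86, 0.27, 0.04, -0.0, -0.0, -0.62]
[0.84, 0.35, 0.05, -0.0, -0.0, -0.62]
[0.8, 0.43, 0.04, -0.0, -0.0, -0.62]
[0.76, 0.5, 0.05, -0.0, -0.0, -0.62]
[0.71, 0.56, 0.04, -0.0, -0.0, -0.62]
[0.65, 0.63, 0.04, -0.0, -0.0, -0.62]
[0.6, 0.69, 0.05, 0.0, -0.0, -0.62]
[0.52, 0.74, 0.04, 0.0, -0.0, -0.61]
[0.46, 0.78, 0.04, 0.0, -0.0, -0.62]
[0.38, 0.83, 0.05, 0.0, -0.0, -0.62]
[0.3, 0.85, 0.04, 0.0, -0.0, -0.62]
[0.22, 0.88, 0.04, 0.0, -0.0, -0.62]
```

jog_arm(
  plan=[
    [[0.88, -0.23, 0, 0, 0, -0.62], [0.9, -0.14, 0, 0, 0, -0.62], [0.9, -0.07, 0, 0, 0, -0.62], [0.9, 0.03, 0, 0, 0, -0.62], [0.9, 0.1, 0, 0, 0, -0.62], [0.9, 0.2, 0, 0, 0, -0.62], [0.86, 0.27, 0, 0, 0, -0.62], [0.84, 0.35, 0, 0, 0, -0.62], [0.8, 0.43, 0, 0, 0, -0.62], [0.76, 0.5, 0, 0, 0, -0.62]],
  ],
  grip=0.4,
)

```text
time_s: 1.65
position: [0.4812, -0.3212, 0.2314]
tool_rot: [[0.306, 0.952, 0.0], [0.952, -0.306, -0.0], [-0.0, 0.0, -1.0]]
ft_force: [-0.2, 0.3, 0.4]
grip_width: 0.0599
```

jog_arm(
  plan=[
    [[0.7, 0.56, 0, 0, 0, -0.62], [0.65, 0.63, 0, 0, 0, -0.62], [0.6, 0.7, 0, 0, 0, -0.62], [0.52, 0.74, 0.1, 0, 0, -0.62], [0.46, 0.78, 0.1, 0, 0, -0.62], [0.38, 0.83, 0.2, 0, 0, -0.62], [0.3, 0.85, 0.2, 0, 0, -0.62], [0.22, 0.88, 0.2, 0, 0, -0.62], [0, 0, 0, 0, 0, 0]],
  ],
)

```text
time_s: 2.55
position: [0.7246, -0.1595, 0.1963]
tool_rot: [[-0.422, 0.907, -0.003], [0.907, 0.422, 0.002], [0.003, -0.002, -1.0]]
ft_force: [-0.2, -0.3, -0.4]
grip_width: 0.06
```

Run:
```python
from h import *
for n in ["wrist","scene"]:
    im,d=vision.get_image(n); cv2.imwrite(f"pics/{n}2.png",im[:,:,::-1])
print(env.observe()['grip_width'],env.observe()['ft_force'])
plan([(.7226,-.1628,.1,114.4),(.7226,-.1628,.063,114.4)],[3,3])
```

```text
0.059748204632433445 [-1.23205248 -0.65926532 -0.12530481]
cur [ 0.7227 -0.1625  0.1984] yaw 114.59 t 2.65
[-0.0, -0.0, 0.82, -0.01, -0.0, 0.01]
[-0.01, -0.0, 0.82, 0.0, -0.0, 0.01]
[0.0, -0.01, 0.82, 0.0, -0.0, 0.0]
[0.0, 0.0, 0.31, 0.0, -0.0, 0.0]
[0.0, 0.0, 0.31, 0.0, -0.0, 0.0]
[0.0, 0.0, 0.31, 0.0, -0.0, 0.0]
```

View pics/wrist2.png

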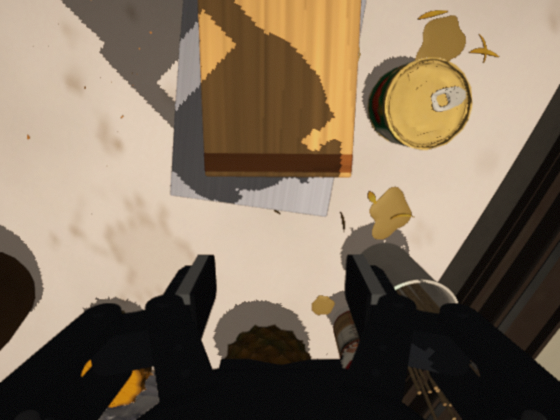

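View pics/scene2.png

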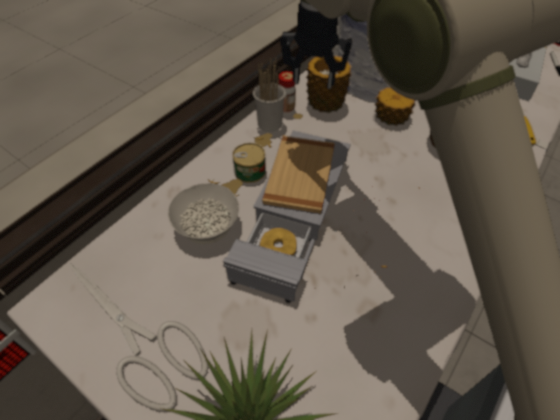

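The wrist view shows the board's rear edge at row ~165–175 (x 204–352), level with the fingers. The utensil cup is near the right finger. I'll check the clearances before lowering.

Run:
```python
from h import *
z=np.load('scene1.npz'); d=z['d']; P=cloud(d,vision.camera_info('scene'))[d>0]
a=np.radians(114.4); t=np.array([.7226,-.1628]); v=P[:,:2]-t
tx=v@[np.cos(a),np.sin(a)]; ty=v@[np.sin(a),-np.cos(a)]
for lo in range(-120,120,20):
    m=(tx*1000>lo)&(tx*1000<lo+20)&(P[:,2]>.062)&(np.abs(ty)<.15)
    m2=m&(ty>0); m3=m&(ty<=0)
    print(lo,'ty min+',(ty[m2].min()*1000).round() if m2.any() else None,'zmax',P[m2,2].max().round(3) if m2.any() else None,'| neg',(ty[m3].max()*1000).round() if m3.any() else None)
ci=vision.camera_info('wrist')
print('wrist pts', rayplane([[203,152.],[352,154.],[205,173],[351,176]],.074,ci).round(4)[:, :2])
q=[np.array([.671,-.049])-.1*np.array([np.cos(a),np.sin(a)])+k*np.array([np.sin(a),-np.cos(a)])*.06 for k in(-1,1)]
print(q, proj([[*p,.074] for p in q],ci))
im,d=vision.get_image('wrist'); C=cloud(d,vision.camera_info('wrist'))
for v_ in (150,160,168,172,176,180,190): print(v_,C[v_,280].round(4))
```

```text
-120 ty min+ 82.0 zmax 0.179 | neg None
-100 ty min+ 80.0 zmax 0.179 | neg None
-80 ty min+ 82.0 zmax 0.176 | neg None
-60 ty min+ 100.0 zmax 0.1 | neg None
-40 ty min+ None zmax None | neg None
-20 ty min+ None zmax None | neg None
0 ty min+ None zmax None | neg -30.0
20 ty min+ 0.0 zmax 0.076 | neg -0.0
40 ty min+ 0.0 zmax 0.078 | neg -0.0
60 ty min+ 0.0 zmax 0.077 | neg -0.0
80 ty min+ 0.0 zmax 0.076 | neg -0.0
100 ty min+ 0.0 zmax 0.076 | neg -0.0
wrist pts [[ 0.6487 -0.1518]
 [ 0.7588 -0.1032]
 [ 0.6564 -0.1672]
 [ 0.7665 -0.1196]]
[array([ 0.65766942, -0.16485463]), array([ 0.76695146, -0.1152821 ])] [[207.48518981 171.1224987 ]
 [353.89936574 171.54440477]]
150 [ 0.7043 -0.1252  0.0769]
160 [ 0.7077 -0.1327  0.0749]
168 [ 0.7104 -0.1387  0.075 ]
172 [ 0.7118 -0.1418  0.0745]
176 [ 0.7142 -0.147   0.0612]
180 [ 0.7157 -0.1503  0.0606]
190 [ 0.7194 -0.1584  0.061 ]
```

jog_arm(
  plan=[
    [[0, 0, 0.8, 0, 0, 0], [0, 0, 0.8, 0, 0, 0], [0, 0, 0.8, 0, 0, 0], [0, 0, 0.4, 0, 0, 0], [0, 0, 0.3, 0, 0, 0], [0, 0, 0.2, 0, 0, 0], [0, 0, 0, 0, 0, 0]],
  ],
)

```text
time_s: 3.4
position: [0.7222, -0.1633, 0.0671]
tool_rot: [[-0.415, 0.91, -0.0], [0.91, 0.415, 0.0], [0.0, -0.0, -1.0]]
ft_force: [0.4, 0.4, 0.2]
grip_width: 0.0599
```

Run:
```python
from h import *
im,d=vision.get_image("wrist"); cv2.imwrite("pics/wrist3.png",im[:,:,::-1])
im,d=vision.get_image("side"); cv2.imwrite("pics/side3.png",cv2.resize(im[100:300,200:420,::-1],None,fx=3,fy=3))
s=env.observe(); print(s['position'],s['ft_force'],s['wrist_torque'])
```

```text
[ 0.72284228 -0.16324949  0.06851266] [ 0.02652789 -0.23814852  0.40297464] [3.22847651e-05 2.25454793e-02 3.03434028e-02]
```

View pics/wrist3.png

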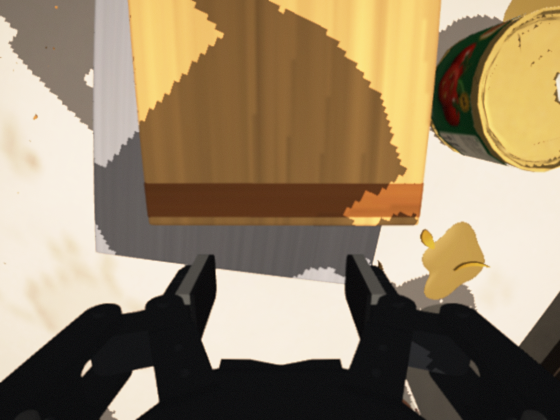

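View pics/side3.png

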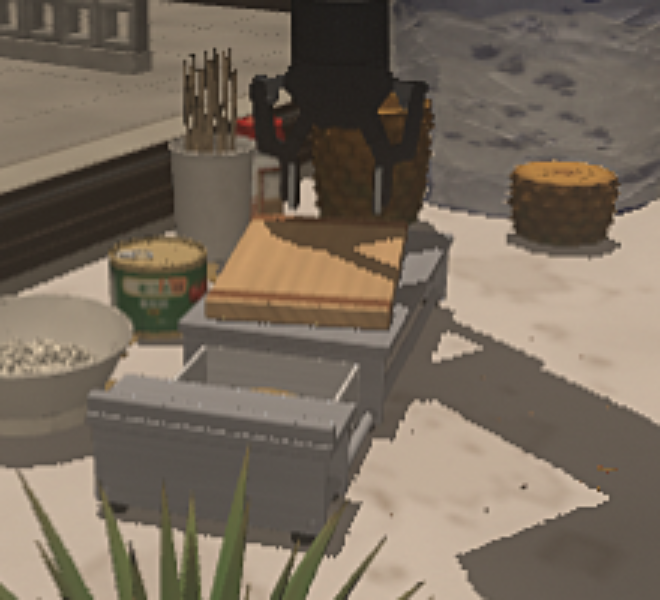

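Run:
```python
from h import *
s=env.observe()
for n in ['side','wrist','scene']:
    im,d=vision.get_image(n); ci=vision.camera_info(n); P=cloud(d,ci); 
    v=(P-s['position'])@s['tool_rot']*1000  # tool coords
    for sg in (1,-1):
        m=(d>0)&(abs(v[...,0])<16)&(v[...,1]*sg>25)&(v[...,1]*sg<55)&(v[...,2]<6)&(v[...,2]>-60)
        if m.sum()<5: print(n,sg,m.sum()); continue
        q=v[m]; print(n,sg,m.sum(),'tz max pct',np.percentile(q[:,2],[50,90,98]).round(1), 'tip tx',np.percentile(q[q[:,2]>np.percentile(q[:,2],70)][:,0],[2,50,98]).round(1),'ty',np.percentile(q[:,1],[2,98]).round(1))
```

```text
side 1 177 tz max pct [-38.1 -13.1  -5.3] tip tx [-5.5  9.9 14.7] ty [28.3 53.5]
side -1 168 tz max pct [-39.3 -12.9  -6.2] tip tx [ 5.5  9.9 14.2] ty [-53.6 -30.6]
wrist 1 5263 tz max pct [-50.3 -18.8 -10.3] tip tx [-10.    7.   11.5] ty [29.2 53.4]
wrist -1 5246 tz max pct [-50.2 -18.8  -9.9] tip tx [-9.9  7.  11.6] ty [-53.5 -29.9]
scene 1 170 tz max pct [-41.5 -15.6 -10.7] tip tx [-8.5  8.3 13.8] ty [29.6 52.3]
scene -1 160 tz max pct [-46.8 -17.9 -11.1] tip tx [-0.4  9.7 12.5] ty [-53.4 -30.1]
```

jog_arm(
  plan=[
    [[0, 0, 0.1, 0, 0, 0], [0, 0, 0.1, 0, 0, 0], [0, 0, 0.05, 0, 0, 0], [0, 0, 0, 0, 0, 0], [0.1, 0, 0, 0, 0, 0], [0.1, 0, 0, 0, 0, 0], [0, 0, 0, 0, 0, 0]],
  ],
)

```text
time_s: 4.35
position: [0.7191, -0.1549, 0.0576]
tool_rot: [[-0.417, 0.909, 0.0], [0.909, 0.417, 0.0], [0.0, 0.0, -1.0]]
ft_force: [0.4, 0.4, 0.3]
grip_width: 0.0595
```

Run:
```python
from h import *
im,d=vision.get_image("wrist"); cv2.imwrite("pics/wrist4.png",im[:,:,::-1])
s=env.observe(); print(s['position'],s['ft_force'],s['wrist_torque'])
n='wrist';ci=vision.camera_info(n); P=cloud(d,ci); v=(P-s['position'])@s['tool_rot']*1000
for y in (-20,0,20):
    m=(abs(v[...,1]-y)<3)&(v[...,0]>-5)&(v[...,0]<40)&(P[...,2]>.069)&(P[...,2]<.08); print(y,v[m][:,0].min() if m.any() else 0)
```

```text
[ 0.71917582 -0.15520668  0.05757393] [ 0.31127422  0.16685326 -0.7522    ] [-0.01690799 -0.00241269 -0.04690428]
-20 14.617446052493722
0 14.223424295856002
20 14.788753991832541
```

View pics/wrist4.png

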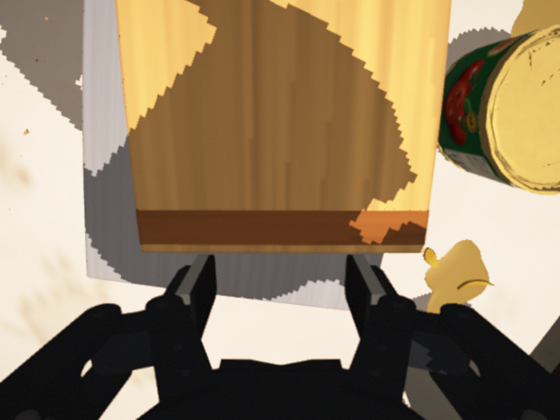

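```bash
cat > push.py <<'E'
from h import *
import sys
from scipy.spatial.transform import Rotation as R
def pushplan(goal,n,gap=.0035,L=.111,lat=0.001):
    s=env.observe(); yaw=np.degrees(np.arctan2(s['tool_rot'][1,0],s['tool_rot'][0,0]))
    def T2B(t,yw,L):
        a=np.radians(yw); return np.array(t)+L*np.array([np.cos(a),np.sin(a)])+lat*np.array([np.sin(a),-np.cos(a)])
    b0=w2s(T2B(s['position'][:2],yaw,L+gap)); y0=yaw-SY
    print('board now st',(b0*1000).round(1),'yaw',round(y0,2))
    way=[]; 
    if gap>0: 
        a=np.radians(yaw); way.append([*(s['position'][:2]+gap*np.array([np.cos(a),np.sin(a)])),s['position'][2],yaw])
    for i in range(1,n+1):
        f=i/n; b=b0+(np.array(goal[:2])-b0)*f; yw=SY+y0+(goal[2]-y0)*f
        t=s2w(b)-(T2B([0,0],yw,L)); way.append([*t,s['position'][2],yw])
    print('goal tool',np.round(way[-1],4)); plan(way,[1]*len(way))
E
python3 - <<'E'
from push import *
pushplan((-.045,0,0),18)
E
```

```text
board now st [-162.2   -9.2] yaw 7.91
goal tool [ 6.609e-01 -4.770e-02  5.760e-02  1.067e+02]
cur [ 0.7192 -0.1552  0.0576] yaw 114.61 t 4.4
[0.09, 0.0, -0.0, 0.0, 0.0, 0.0]
[0.16, -0.01, -0.0, 0.0, 0.0, 0.05]
[0.16, -0.01, -0.0, 0.0, 0.0, 0.05]
[0.17, -0.02, -0.0, 0.0, 0.0, 0.05]
[0.16, -0.01, -0.0, 0.0, 0.0, 0.05]
[0.16, -0.02, -0.0, 0.0, 0.0, 0.06]
[0.17, -0.02, -0.0, 0.0, 0.0, 0.05]
[0.16, -0.02, -0.0, 0.0, 0.0, 0.05]
[0.16, -0.02, -0.0, 0.0, 0.0, 0.05]
[0.17, -0.02, -0.0, 0.0, 0.0, 0.05]
[0.16, -0.02, -0.0, 0.0, 0.0, 0.05]
[0.17, -0.03, -0.0, 0.0, 0.0, 0.05]
[0.16, -0.02, -0.0, 0.0, 0.0, 0.05]
[0.16, -0.03, -0.0, 0.0, 0.0, 0.05]
[0.17, -0.03, -0.0, 0.0, 0.0, 0.06]
[0.16, -0.02, -0.0, 0.0, 0.0, 0.05]
[0.16, -0.03, -0.0, 0.0, 0.0, 0.05]
[0.17, -0.04, -0.0, 0.0, 0.0, 0.05]
[0.16, -0.03, -0.0, 0.0, 0.0, 0.05]
```

jog_arm(
  plan=[
    [[0.09, 0, 0, 0, 0, 0], [0.16, -0.01, 0, 0, 0, 0.05], [0.16, -0.01, 0, 0, 0, 0.05], [0.17, -0.02, 0, 0, 0, 0.05], [0.16, -0.01, 0, 0, 0, 0.05], [0.16, -0.02, 0, 0, 0, 0.06], [0.17, -0.02, 0, 0, 0, 0.05], [0.16, -0.02, 0, 0, 0, 0.05], [0.16, -0.02, 0, 0, 0, 0.05], [0.17, -0.02, 0, 0, 0, 0.05]],
  ],
)

```text
time_s: 5.4
position: [0.6891, -0.1001, 0.0574]
tool_rot: [[-0.352, 0.936, 0.0], [0.936, 0.352, -0.0], [-0.0, 0.0, -1.0]]
ft_force: [1.1, -2.7, 0.3]
grip_width: 0.0599
```

```bash
cat > look.py <<'E'
from h import *
import sys
k=sys.argv[1]
im,d=vision.get_image("wrist"); cv2.imwrite(f"pics/wrist{k}.png",im[:,:,::-1])
s=env.observe(); print(s['position'],s['ft_force'].round(2))
ci=vision.camera_info('wrist'); P=cloud(d,ci); v=(P-s['position'])@s['tool_rot']*1000
for y in (-20,0,20):
    m=(abs(v[...,1]-y)<3)&(v[...,0]>-5)&(v[...,0]<40)&(P[...,2]>.069)&(P[...,2]<.08); print('edge',y,v[m][:,0].min().round(1) if m.any() else None)
im,d=vision.get_image("scene"); cv2.imwrite(f"pics/scene{k}.png",im[:,:,::-1])
P=cloud(d,vision.camera_info('scene')); 
r=spotter.trace('scene','board')
hsv=cv2.cvtColor(im,cv2.COLOR_RGB2HSV)
wood=(hsv[...,0]<22)&(hsv[...,1]>80)
Z=P[...,2]; m=(d>0)&(Z>.067)&(Z<.082)&wood
a=P[...,:2]-ST; an=np.radians(SY); X=a@[np.cos(an),np.sin(an)]; Y=a@[-np.sin(an),np.cos(an)]
m&=(X>-.3)&(X<.11)&(abs(Y)<.085)
m=cv2.morphologyEx(m.astype(np.uint8),cv2.MORPH_OPEN,np.ones((3,3)))>0
rr=cv2.minAreaRect((np.c_[X[m],Y[m]]*1000).astype(np.float32)); print('wood top',m.sum(),rr)
if r:
    mm=r[0]['pixels']&(Z>.067)&(Z<.082); print('net',r[0]['score'],cv2.minAreaRect((np.c_[X[mm],Y[mm]]*1000).astype(np.float32)),'x pct',np.percentile(X[mm]*1000,[1,99]).round(1))
E
python3 look.py 5
```

```text
[ 0.68874961 -0.09899521  0.05741863] [0.1 0.3 0.1]
edge -20 11.7
edge 0 11.3
edge 20 11.4
wood top 4430 ((-102.95472717285156, -3.501556396484375), (205.6831817626953, 119.46674346923828), 3.701158285140991)
net 0.73 ((-101.3475341796875, -4.1113739013671875), (203.33901977539062, 120.50448608398438), 3.856863021850586) x pct [-1.971e+02 -1.000e-01]
```

View pics/wrist5.png

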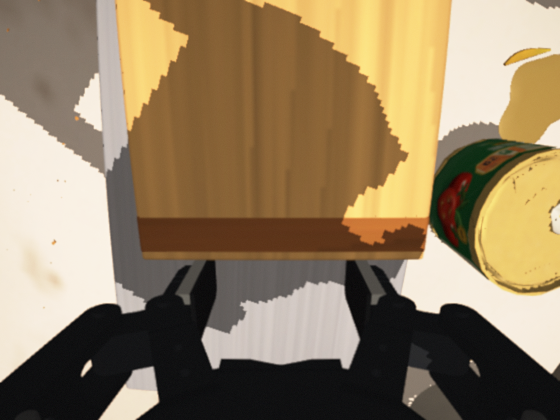

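View pics/scene5.png

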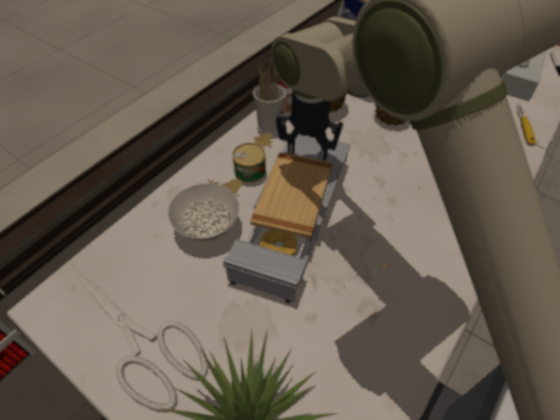

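The push is tracking. The board is now at about x = -102, y = -3.8, yaw 3.8°, with both fingers in contact. I'll continue.

jog_arm(
  plan=[
    [[0.16, -0.02, 0, 0, 0, 0.05], [0.17, -0.03, 0, 0, 0, 0.05], [0.16, -0.02, 0, 0, 0, 0.05], [0.16, -0.03, 0, 0, 0, 0.05], [0.17, -0.03, 0, 0, 0, 0.06], [0.16, -0.02, 0, 0, 0, 0.05], [0.16, -0.03, 0, 0, 0, 0.05], [0.17, -0.04, 0, 0, 0, 0.05], [0.16, -0.03, 0, 0, 0, 0.05], [0, 0, 0, 0, 0, 0]],
  ],
)

```text
time_s: 6.55
position: [0.6604, -0.047, 0.0574]
tool_rot: [[-0.287, 0.958, -0.001], [0.958, 0.287, 0.001], [0.001, -0.0, -1.0]]
ft_force: [0.0, 0.6, -0.1]
grip_width: 0.0596
```

```bash
python3 look.py 6
python3 - <<'E'
from push import *
pushplan((-.008,0,0),6,gap=0)
z=cv2.imread('pics/scene6.png')[120:310,150:370]; cv2.imwrite('pics/scene6c.png',cv2.resize(z,None,fx=3,fy=3))
E
```

```text
[ 0.66063245 -0.04737379  0.05736436] [ 0.26 -0.01 -0.63]
edge -20 12.0
edge 0 11.3
edge 20 11.9
wood top 5087 ((-43.623435974121094, 0.5957717895507812), (120.55574798583984, 204.55735778808594), 89.93467712402344)
net 0.6 ((-43.62348175048828, 0.55487060546875), (120.63754272460938, 204.55735778808594), 89.93467712402344) x pct [-139.3   57.3]
board now st [-45.2   0. ] yaw -0.02
goal tool [ 6.502e-01 -1.230e-02  5.730e-02  1.067e+02]
cur [ 0.6608 -0.0479  0.0573] yaw 106.68 t 6.7
[0.15, 0.0, 0.0, -0.0, -0.0, -0.0]
[0.16, 0.0, 0.0, -0.0, -0.0, -0.0]
[0.15, 0.0, 0.0, -0.0, -0.0, -0.0]
[0.16, 0.0, 0.0, -0.0, -0.0, -0.0]
[0.15, 0.0, 0.0, -0.0, -0.0, -0.0]
[0.16, 0.0, 0.0, -0.0, -0.0, -0.0]
```

View pics/wrist6.png

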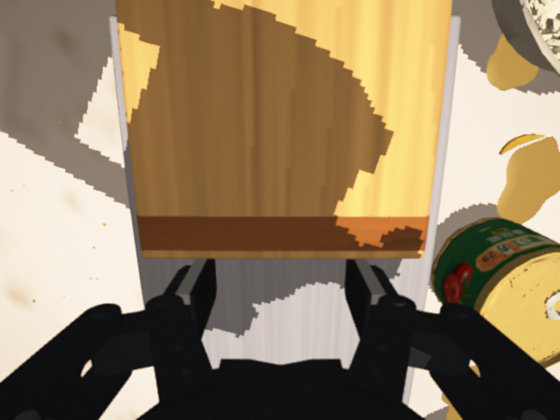

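View pics/scene6c.png

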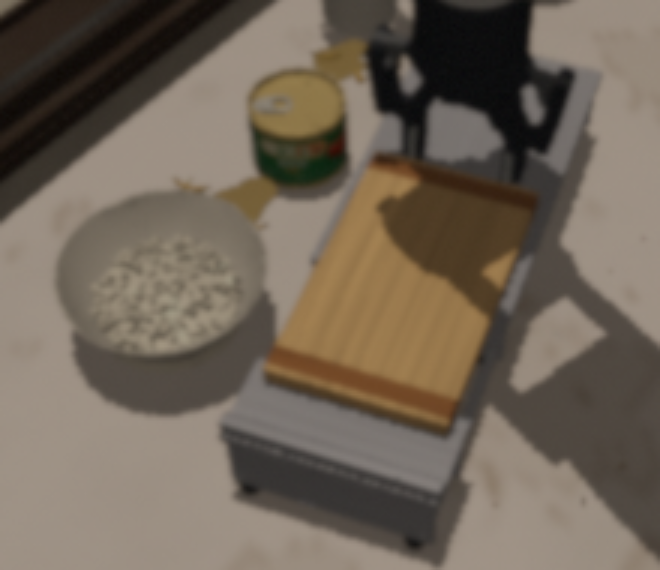

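The board is now square, resting on both ledges. I'll measure lateral centring relative to the station from the wrist view.

Run:
```python
from h import *
for n in('wrist','scene','side'):
    im,d=vision.get_image(n); P=cloud(d,vision.camera_info(n)); 
    a=P[...,:2]-ST; an=np.radians(SY); X=(a@[np.cos(an),np.sin(an)])*1000; Y=(a@[-np.sin(an),np.cos(an)])*1000; Z=P[...,2]*1000
    off=0 if n!='side' else -2
    print(n)
    for x in range(-230,95,20):
        b=(d>0)&(abs(X-x)<8)&(abs(Y)<100)
        t=b&(Z>67+off)&(Z<80); s=b&(Z>53)&(Z<65)
        f=lambda m:(np.percentile(Y[m],[1,99]).round(1).tolist() if m.sum()>8 else None)
        print(x,'board',f(t),'station',f(s))
```

```text
wrist
-230 board None station [-69.9, 69.0]
-210 board None station [-68.0, 38.7]
-190 board None station [-36.1, 39.2]
-170 board [-28.6, 31.8] station [-69.0, 68.4]
-150 board [-56.0, 56.0] station [-68.9, 68.6]
-130 board [-57.3, 58.5] station [-69.7, 69.4]
-110 board [-57.2, 58.5] station [-69.8, 69.4]
-90 board [-57.4, 58.5] station [-70.0, 69.4]
-70 board [-57.3, 58.4] station [-69.8, 69.7]
-50 board [-57.6, 58.4] station [-99.4, 69.5]
-30 board None station None
-10 board None station None
10 board None station None
30 board None station None
50 board None station None
70 board None station None
90 board None station None
scene
-230 board None station [-68.5, 69.6]
-210 board None station [-39.5, 69.3]
-190 board None station [-68.4, 69.6]
-170 board None station [-68.3, 69.0]
-150 board [-45.2, 55.8] station [-68.5, 69.6]
-130 board [-57.6, 60.4] station [-69.6, 69.9]
-110 board [-57.7, 60.0] station [-69.5, 69.9]
-90 board [-57.6, 60.0] station [-69.7, 69.9]
-70 board [-57.4, 60.1] station [-69.2, 69.7]
-50 board [-57.8, 59.9] station [-69.6, 70.0]
-30 board [-58.0, 60.1] st
[... 274 characters left out ...]
board None station [-67.5, 70.0]
-210 board None station [-67.0, 70.2]
-190 board None station [-67.4, 69.7]
-170 board None station [-11.6, 70.5]
-150 board [-41.8, 48.8] station [59.4, 70.5]
-130 board [-55.8, 61.2] station [60.4, 70.1]
-110 board [-55.5, 61.1] station [60.6, 70.3]
-90 board [-55.2, 60.9] station [60.6, 70.3]
-70 board [-55.5, 60.7] station [60.4, 70.5]
-50 board [-56.1, 60.9] station [59.1, 70.3]
-30 board [-56.7, 60.4] station None
-10 board [-56.8, 60.7] station [-91.0, 61.0]
10 board [-57.4, 60.7] station None
30 board [-57.1, 60.7] station None
50 board [-57.9, 60.3] station [-67.5, 69.9]
70 board None station [-68.2, 70.0]
90 board [-67.0, 69.8] station [-67.7, 70.2]
```

jog_arm(
  plan=[
    [[0.15, 0, 0, 0, 0, 0], [0.15, 0.01, 0, 0, 0, 0], [0.15, 0, 0, 0, 0, 0], [0.15, 0.01, 0, 0, 0, 0], [0.15, 0, 0, 0, 0, 0], [0.06, 0, 0, 0, 0, 0], [0.04, 0, 0, 0, 0, 0], [0, 0, 0, 0, 0, 0]],
  ],
)

```text
time_s: 7.65
position: [0.6521, -0.0153, 0.0574]
tool_rot: [[-0.287, 0.958, 0.001], [0.958, 0.287, -0.0], [-0.0, 0.0, -1.0]]
ft_force: [1.6, -1.5, -1.2]
grip_width: 0.06
```

jog_arm(
  plan=[
    [[0.03, 0, 0, 0, 0, 0], [0, 0, 0, 0, 0, 0]],
  ],
)

```text
time_s: 7.85
position: [0.6521, -0.0153, 0.0575]
tool_rot: [[-0.287, 0.958, 0.001], [0.958, 0.287, -0.002], [-0.002, 0.001, -1.0]]
ft_force: [2.0, -6.0, -1.9]
grip_width: 0.0599
```

jog_arm(
  plan=[
    [[0.03, 0, 0, 0, 0, 0], [0, 0, 0, 0, 0, 0]],
  ],
)

```text
time_s: 8.05
position: [0.6521, -0.0152, 0.0577]
tool_rot: [[-0.286, 0.958, 0.002], [0.958, 0.286, -0.004], [-0.004, 0.001, -1.0]]
ft_force: [2.3, -11.4, -1.7]
grip_width: 0.06
```

The tool has stalled and the force is rising to 11 N, so the board is against the lip. I'll back off, raise the arm and check.

jog_arm(
  plan=[
    [[-0.1, 0, 0, 0, 0, 0], [-0.4, 0, 0, 0, 0, 0], [-0.5, 0, 0, 0, 0, 0], [0, 0, -0.8, 0, 0, 0], [0, 0, -1, 0, 0, 0], [0, 0, -1, 0, 0, 0], [0, 0, -1, 0, 0, 0], [-0.5, 0, 0, 0, 0, 0], [0, 0, 0, 0, 0, 0]],
  ],
)

```text
time_s: 8.95
position: [0.669, -0.0735, 0.2096]
tool_rot: [[-0.284, 0.959, 0.001], [0.959, 0.284, -0.001], [-0.001, 0.001, -1.0]]
ft_force: [-0.0, -0.2, -0.1]
grip_width: 0.0601
```

```bash
python3 look.py 7
python3 - <<'E'
from h import *
for n in('wrist','scene','side'):
    im,d=vision.get_image(n); P=cloud(d,vision.camera_info(n)); 
    if n!='wrist': z=im[120:310,150:370,::-1]; cv2.imwrite(f'pics/{n}7c.png',cv2.resize(z,None,fx=3,fy=3))
    a=P[...,:2]-ST; an=np.radians(SY); X=(a@[np.cos(an),np.sin(an)])*1000; Y=(a@[-np.sin(an),np.cos(an)])*1000; Z=P[...,2]*1000
    print(n)
    for x in range(-150,95,24):
        b=(d>0)&(abs(X-x)<8)&(abs(Y)<75)
        t=b&(Z>70)&(Z<80); s=b&(Z>53)&(Z<65)
        f=lambda m:(np.percentile(Y[m],[1,99]).round(1).tolist() if m.sum()>8 else None)
        print(x,'board',f(t),np.median(Z[t]).round(1) if t.any() else 0,'station',f(s))
    for q in('bowl','tin'):
        r=spotter.trace(n,q); 
        if r and n!='wrist': print(q,r[0]['score'],r[0]['rect'])
E
```

```text
[ 0.66836061 -0.07225208  0.20820229] [-0.54  0.61 -0.82]
edge -20 None
edge 0 None
edge 20 None
wood top 5403 ((-11.092361450195312, -0.07324600219726562), (203.76089477539062, 120.23515319824219), 0.08883825689554214)
net 0.77 ((-10.670722961425781, -0.2119140625), (204.60372924804688, 120.51380920410156), 0.08883825689554214) x pct [-106.7   89.3]
wrist
-150 board None 0 station [-68.4, 67.9]
-126 board None 0 station [-68.7, 68.1]
-102 board [-59.3, 58.2] 74.6 station [-70.2, 69.0]
-78 board [-58.6, 57.8] 74.5 station [-69.9, 69.3]
-54 board [-59.0, 58.0] 74.5 station [-70.1, 69.7]
-30 board [-58.8, 58.1] 74.5 station None
-6 board None 0 station None
18 board None 0 station None
42 board None 0 station None
66 board None 0 station None
90 board None 0 station None
scene
-150 board None 0 station [-67.7, 69.1]
-126 board None 0 station [-68.6, 69.3]
-102 board [-58.5, 58.7] 73.1 station [-69.6, 69.6]
-78 board [-58.7, 58.5] 73.0 station [-69.1, 69.6]
-54 board [-58.4, 58.8] 72.9 station [-70.3, 69.7]
-30 board [-58.8, 58.9] 72.9 station None
-6 board [-58.5, 59.1] 73.1 station No
[... 154 characters left out ...]
-58.9, 61.2] 72.7 station [-69.1, 70.3]
bowl 0.68 [167.1, 184.8, 237.8, 246.1]
tin 0.72 [234.3, 143.1, 268.8, 183.0]
side
-150 board None 0 station [-66.4, 70.2]
-126 board None 0 station [55.9, 70.6]
-102 board [-58.1, 58.4] 71.5 station [59.6, 70.3]
-78 board [-58.7, 58.7] 71.3 station [59.4, 70.4]
-54 board [-57.1, 58.2] 71.4 station [59.5, 70.4]
-30 board [-58.0, 59.5] 71.4 station None
-6 board [-58.0, 57.9] 71.4 station None
18 board [-57.4, 58.7] 71.4 station None
42 board [-57.6, 59.6] 71.4 station [58.9, 70.2]
66 board [-57.4, 59.3] 71.5 station [-20.1, 70.2]
90 board [-57.9, 59.4] 71.4 station [-67.2, 70.2]
bowl 0.78 [173.4, 195.8, 246.1, 242.8]
tin 0.9 [238.6, 177.6, 270.8, 214.6]
```

View pics/wrist7.png

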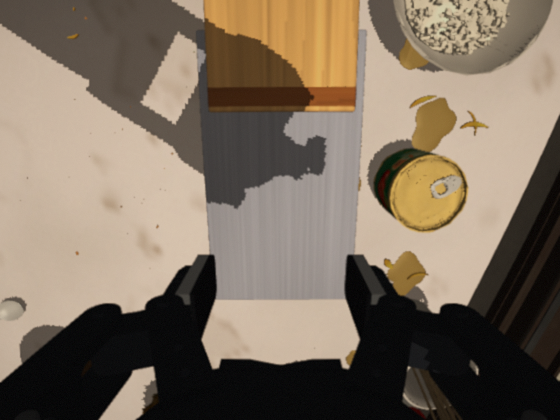

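View pics/scene7c.png

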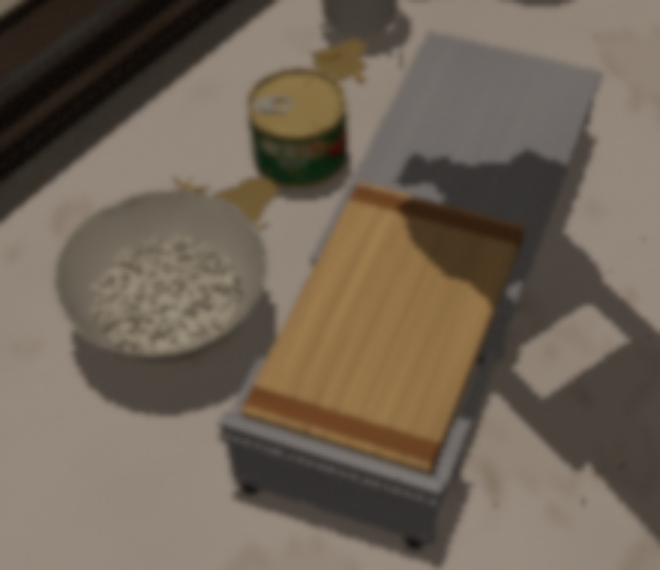

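View pics/side7c.png

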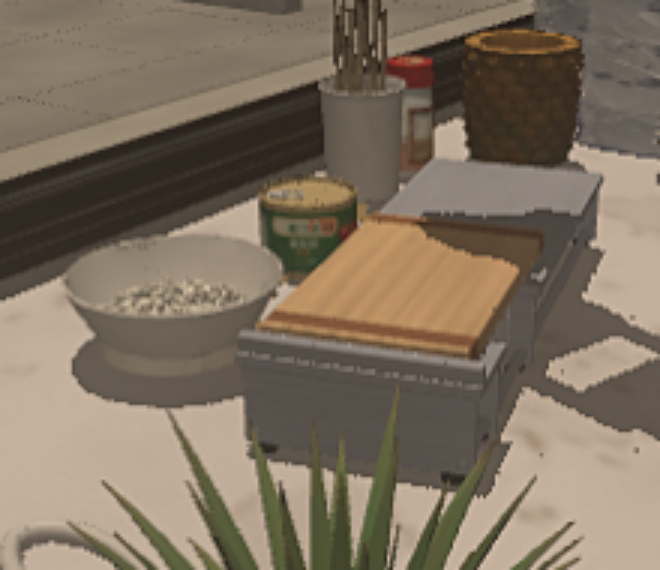

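Run:
```python
from h import *
for n in('scene','side'):
    im,d=vision.get_image(n); P=cloud(d,vision.camera_info(n))
    a=P[...,:2]-ST; an=np.radians(SY); X=(a@[np.cos(an),np.sin(an)])*1000; Y=(a@[-np.sin(an),np.cos(an)])*1000; Z=P[...,2]*1000
    for y0 in (-45,0,45):
        m=(d>0)&(abs(Y-y0)<2)&(X>70)&(X<115)&(Z>40); o=np.argsort(X[m])
        print(n,y0,' '.join(f'{x:.0f}:{z:.0f}' for x,z in zip(X[m][o],Z[m][o])))
    m=(d>0)&(abs(Y)<50)&(Z>52)&(Z<64)&(X<-200); print('rear end',np.percentile(X[m],[.5,1]), 'front top',np.percentile(X[(d>0)&(abs(Y)<50)&(Z>65)&(X<130)],[99,99.7]))
    c=proj([[*s2w((.092,0)),.07]],vision.camera_info(n))[0].astype(int)
    z=im[c[1]-35:c[1]+35,c[0]-50:c[0]+50,::-1]; cv2.imwrite(f'pics/{n}8.png',cv2.resize(z,None,fx=7,fy=7,interpolation=cv2.INTER_CUBIC))
```

```text
scene -45 70:73 71:72 72:72 73:73 74:75 75:74 75:73 76:73 77:73 79:75 79:73 80:72 80:75 81:72 82:72 83:72 85:74 85:73 85:72 87:74 87:72 88:72 88:67 89:73 90:69 90:73 91:69 92:68 93:68 94:69 94:70 96:69 96:68 97:68 98:70 98:69 98:68 99:66 99:57 99:58 99:60 99:47 99:63 100:43 100:44 100:61 100:65 100:69 100:41 100:48 102:53 102:58 102:55 102:57
scene 0 70:74 71:70 71:73 73:74 73:72 74:74 75:73 76:73 77:74 78:73 78:73 79:73 81:74 81:73 82:72 83:74 85:73 85:74 86:74 87:72 87:74 88:71 88:72 89:69 89:71 90:74 90:69 91:69 91:67 91:68 93:69 93:69 94:68 95:69 96:67 97:71 98:68 99:71 99:62 99:59 100:70 100:67 100:41 100:60 100:57 100:67 100:46 100:43 100:64 100:47 100:50 101:67 101:52 101:56 101:59 102:55 102:56 102:59
scene 45 70:73 71:74 72:73 74:74 74:71 75:71 75:75 76:73 78:73 78:71 78:75 79:73 81:73 82:74 82:74 83:74 84:74 84:72 86:74 86:70 86:73 87:73 87:72 88:70 89:67 89:69 89:72 89:66 92:69 92:66 92:69 93:67 95:69 95:68 97:69 98:68 98:62 98:70 98:60 100:41 100:66 100:69 100:61 100:48 100:44 100:41 100:59 100:49 100:60 101:47 101:57 101:71 101:58 101:57 102:55 102:54
rear end [-551.5556
[... 620 characters left out ...]
:67 98:66 98:59 98:63 98:46 99:64 99:67 99:57 99:48 99:41 99:68 99:62 99:63 99:58 99:50 99:59 100:50 100:47 100:62 100:55 100:43 100:54 100:48 100:57 100:61 100:43 100:41 100:45 100:52 100:41 101:52 101:56 101:54 101:67 102:58
side 45 71:72 74:72 75:72 75:72 77:72 78:72 80:71 83:72 83:72 86:72 86:72 86:70 86:72 88:69 88:71 89:71 90:70 91:69 91:69 95:69 96:68 97:63 97:68 97:61 98:60 98:65 98:70 98:63 98:42 98:59 98:68 98:44 98:58 99:65 99:49 99:65 99:47 99:60 99:67 99:48 99:58 99:42 99:64 100:67 100:62 100:50 100:44 100:41 100:53 100:52 100:62 100:41 101:47 101:47 101:56 101:54 101:52 101:59 101:58 102:57 103:56 103:59
rear end [-553.11157529 -550.89975805] front top [98.13095548 99.62047299]
```

View pics/scene8.png

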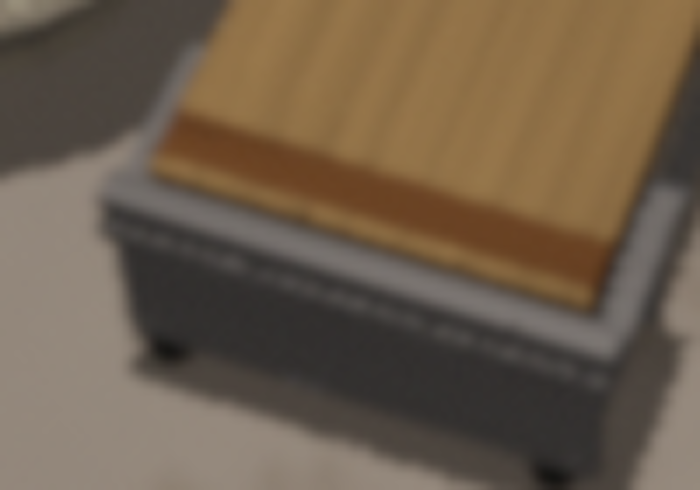

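View pics/side8.png

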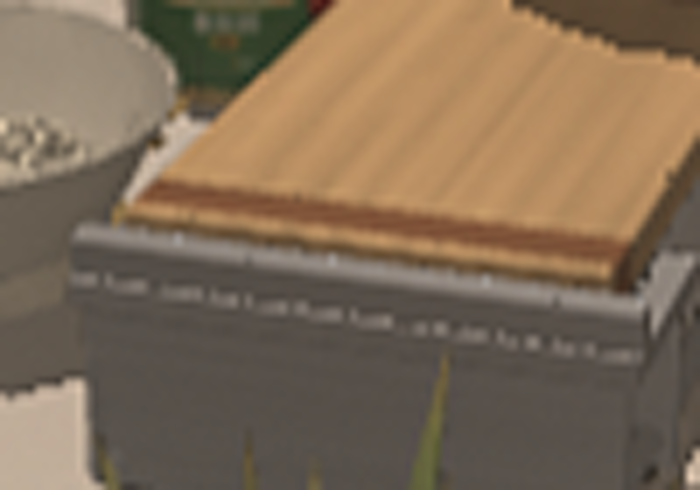

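Both zooms show the board's front strip meeting the lip along its whole width. The lip's outer face measures about 99–100 mm in my frame against a true 102 mm. My station x is therefore about 2.5 mm low, which puts the board's end at about 91–92 mm. I'll hand in.

Run:
```python
from rig import env, close_job
print(env.observe()['time_s']); print(close_job())
```

```text
9.65
the job is handed in; nothing more can be done
None
```

The wooden board now covers the topping pan. It lies flat across both ledges with its leading end against the stop lip, and I handed the job in at 9.65 s. I pushed it from its rear edge with two part-open fingers. On the way I took out about 8° of turn and 9 mm of side offset, and I stopped when the tool stalled at the lip at about 11 N.

**Last checks, gripper clear of the board:**
- **Square:** the board's turn relative to the station measured about 0.1°.
- **Centred:** it was within about 0.5 mm of the station's centre line.
- **Flat:** its top was level along its whole length.
- **Bowl and tin:** both were still where they started, within a few pixels in the scene and side pictures.

**One disagreement:** by my first station estimate, the board stopped about 3 mm short of the lip (x about -11 mm instead of -8). The lip's outer face also measured about 2–3 mm low in that frame, so my station origin was off by that much. Allowing for it, the board's end is at about 91–92 mm of the 92 mm, which fits the stall, and I saw no gap in the close-ups.

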